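# Roll a turned blank up to the stop and hold it

## Task

Push the big wooden cylinder up the sloping ramp until it bears against the stop board at the top, and finish the program still holding it there with your fingers so that it can be clamped. Only push it, steadily and from its downhill side: do not pick it up, do not let it get away and run back down, and leave everything else on the bench where it stands.

Things in the scene. Friction and masses are not known exactly. Their poses are not given: they have to be found in the camera images.
- ramp: Fixed wooden ramp, 265 x 162 mm. Origin on the table under its middle; x is level and points the way the ramp rises (within 60 degrees of straight away from the robot), y across to the left, z up. The plywood bed slopes up at 10 degrees, 45 mm above the table over the origin. Side guides 12 mm thick, 14 mm above the bed, leave a channel 138 mm wide.
- bed (a point): Middle of the ramp's bed surface, centre of the channel. x points up the slope along the bed, y across (level), z square out of the bed. A foot bar 8 mm high and 12 mm thick crosses the channel, its uphill face 100 mm down the slope from here; the dark stop board is 130 mm up the slope.
- stop_face (a point): Point on the downhill face of the stop board (20 mm thick, 46 mm high, square to the bed), mid-width, 45 mm off the bed measured square to it, the height of the cylinder's axis. When the cylinder bears on the stop its axis is 45 mm from here, straight down the slope.
- blank_center (a point): Centre of the cylinder: light wood, 90 mm diameter, 130 mm long, two thin dark lines round it, 0.3 to 0.5 kg. Lies across the channel, axis = its y (x, z turn as it rolls). Starts against the foot bar, 74 mm down the slope from point bed, 160 mm short of its place at the stop. Rolls freely; left alone it runs back to the foot. 2 to 20 N pushes it up, rubbing on the fingers.
- vase: Bystander: turned wooden vase, 115 mm tall, 68 mm across, standing beside the upper part of the ramp. Origin under its middle.
- rosette: Bystander: carved wooden rosette block 75 x 75 x 35 mm, lying beside the ramp on the other side. Origin under its middle.
- gouge: Bystander: carving gouge 240 mm long and 24 mm high, lying on the table across the front of the ramp's foot. Origin under it, near the handle's front end; blade along its x.
- mallet: Bystander: round dark carver's mallet standing on its head, 150 mm tall, 84 mm across. Origin under its middle.
- pencil_pot: Bystander: white ceramic pot 72 mm across, 85 mm tall. Origin under its middle.
- glue: Bystander: white glue bottle 56 mm across, 130 mm tall. Origin under its middle.
- sanding_block: Bystander: cork block 100 x 60 x 35 mm. Origin under its middle.
Mind the look-alikes: they are no part of the job. What is shaped like the part that bears blank_center but red is not meant.

How it is judged:
By the outcome, as a careful person would: the job done as asked, in the order asked, and still so for the second after the job is handed in, while the arm keeps its last pose, push and grip.
It also fails if it takes over 32 s, if anything falls off the work surface, if the arm or the gripper's body presses on something with over 40 N, if the wrist force passes 120 N, or if a joint passes its speed limit or range.

## Robot

A 6-joint arm with a two-finger parallel gripper is mounted at the origin on the work surface. World frame = base frame: x ahead of the robot, y to its left, z up, the work surface at z = 0. Lengths are in m, angles in rad, forces in N, time in s.
With the tool pointing down it reaches from about 0.375 to 0.9 m from the base axis. Payload 3.1 kg.
Tool frame: the origin (TCP) lies where the fingers leave the gripper's body, on its centre line; the fingertips stand 70 mm ahead of it and the grasp point (between the pads) lies 51 mm ahead of it (robot.tip_reach is the distance from the TCP to the fingertips, in m); z points along the fingers, y is the line along which they close (so a half turn about z gives the same grasp; the last joint's range is limited). The gripper opens to 87 mm and grips with 3 to 60 N. Pads are 19 mm wide; open, the fingers measure 117 mm over their backs; the gripper's body (75 mm by 190 mm) begins 51 mm behind the grasp point.
Start: joints at [-1.458, 0.527, 1.433, -0, 1.181, -0.178], TCP at [0.18, -0.599, 0.292] pointing down, gripper open.
Joint ranges: [-3.08, 3.08], [-0.75, 2.2], [0.22, 2.44], [-1.43, 4.57], [0, 2.65], [-2.85, 2.85]. Speed limits (rad/s): [2.79, 2.79, 3.14, 3.14, 3.14, 3.14].

## Interface

Orientations are given as a unit quaternion [x, y, z, w].
In Python, from rig import robot gives the robot as it stands.
- The arm moves only by the tool carry_out, never from a script. Its argument "rows" is a list that holds one entry, the list of rows, each a list of 6 numbers: the shift along the tool's x, y, z in mm, then the turn, a rotation vector about the tool's x, y, z in units of 8 degrees (1.0 is 8 degrees). A call has 1 to 20 rows; each row is the pose to reach, as a shift and turn from the pose commanded when the call began, along the tool's axes at that moment; what a row does not reach only later rows make up. A row lasts 1/10 s, in which the tool goes at most 50 mm and 8.59 degrees, less where a joint would pass 70% of its speed; a pose out of reach is approached as far as the arm can. A call with a gripper value outside its range is refused whole. "fingers" is the opening, from 0 (shut) to 1 (fully open), set as the call begins (left out, the last holds). The fingers move at their own pace and stop on an object; "grip_force" is the grip in N (left out, the last holds). Time passes only in rows, so rows that repeat a pose let the fingers close. It gives the time, the measured TCP pose, the force and the opening at its end, in the units of the state.
- robot.get_obs(): the state, without advancing time (a new reading comes with each control period).
- robot.camera(name): name is "scene" or "side" or "wrist"; returns a dict with "color" (420x560x3 uint8, red, green, blue), "depth" (420x560 float32, m along the optical axis (not along the pixel's ray), 0 where there is no reading), "K" (3x3 intrinsics, pixels), "D" ([k1, k2, p1, p2, k3] as OpenCV has them; the pictures are not rectified), "camera_from_world" (4x4, takes a point from world to camera coordinates). Camera axes: x right, y down, z forward; pixel columns grow to the right and rows downward; lengths in m; the calibration is good to about 2 mm. A picture is of the moment at which its call begins.
- robot.hand_in(): hands the job in, once; it reports no verdict.
The state is a dict: "time": time; "q": joint angles; "joint_velocities": joint speeds; "joint_torque": joint torques, N m; "position": TCP position; "tool_rot": TCP orientation; "ft_force": force on the tool from outside, world axes, zero at the start; "moment": the same for the moment, N m; "grip_width": finger opening in m.
Only numpy, scipy, OpenCV 4.12 (cv2) and the standard library are available. Lean on these libraries where they do the work, as an engineer would, in place of code of your own. Each camera call takes 0.05 s, during which the arm holds its last target. There are 200 camera calls.

## Working session

There is one attempt and no reset: what is moved stays moved. The work goes in short steps, Python scripts to look and compute and a tool call to move; the robot and the scene stay as the last step left them, time stands still between calls to the robot, and variables do not carry over. Pictures are saved under pics/ and viewed, on a budget of 10 in all, crops included, one or two more only if the job needs it, and the job is handed in when it is done.

Besides the shell and the picture viewer there is one more tool, called after "Call:" as name(argument=value, ...), one argument or row to a line, values as JSON. carry_out: Moves the arm, as the interface text tells. Its arguments: {"type":"object","properties":{"rows":{"type":"array"},"fingers":{"type":"number"},"grip_force":{"type":"number"}},"required":["rows"]}

```bash
ls; mkdir -p pics
python3 - <<'E'
from rig import robot
import cv2,numpy as np
o=robot.get_obs();print(o)
for n in("scene","side"):
    c=robot.camera(n);cv2.imwrite(f"pics/{n}0.png",c["color"][:,:,::-1]);np.savez(f"{n}0.npz",**c);print(n,c["K"],c["D"],c["camera_from_world"])
E
```

```text
pics
{'time': 0.0, 'q': array([-1.45751127e+00,  5.28494852e-01,  1.43383972e+00, -7.90287554e-06,
        1.18141644e+00, -1.78486322e-01]), 'joint_velocities': array([-0.00037256,  0.00022718, -0.00030686, -0.00317397, -0.00038646,
        0.00172347]), 'joint_torque': array([ 3.57149020e-04, -4.40044284e+01, -1.76591420e+01,  6.30803942e-02,
        5.82025596e-02, -1.71801908e-04]), 'position': array([ 0.17975125, -0.59800997,  0.29127376]), 'tool_rot': array([ 9.89376748e-01,  1.45370171e-01,  3.15236269e-05, -1.07872559e-03]), 'ft_force': array([ 0.14704185,  0.25579813, -0.45560188]), 'moment': array([-0.03033475,  0.0094067 , -0.00479022]), 'grip_width': 0.08696060327849287}
scene [[442.64560119   0.         275.35775148]
 [  0.         442.64560119 212.71468181]
 [  0.           0.           1.        ]] [-0.02311331  0.          0.          0.          0.        ] [[-0.1513001   0.98847716  0.00460225  0.05914353]
 [ 0.80637552  0.1261171  -0.57780013 -0.37117809]
 [-0.57172266 -0.08371007 -0.81616532  1.7772091 ]
 [ 0.          0.          0.          1.        ]]
side [[409.70467429   0.         277.97827972]
 [  0.         409.70467429 205.47355387]
 [  0.           0.           1.        ]] [0.01088667 0.         0.         0.         0.        ] [[-0.86781431 -0.49688097 -0.00276075  0.44039448]
 [-0.36060238  0.63360363 -0.68447962  0.25563604]
 [ 0.34185412 -0.59300568 -0.72902676  1.10134342]
 [ 0.          0.          0.          1.        ]]
```

View pics/scene0.png

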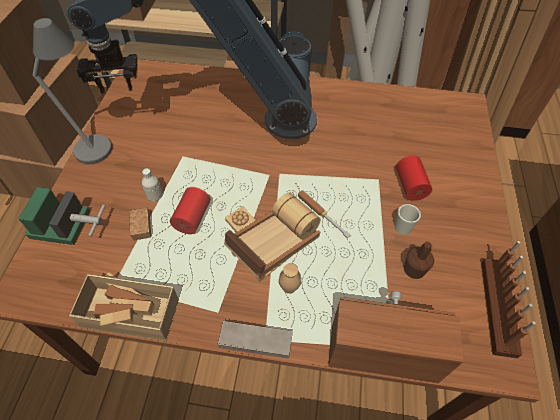

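View pics/side0.png

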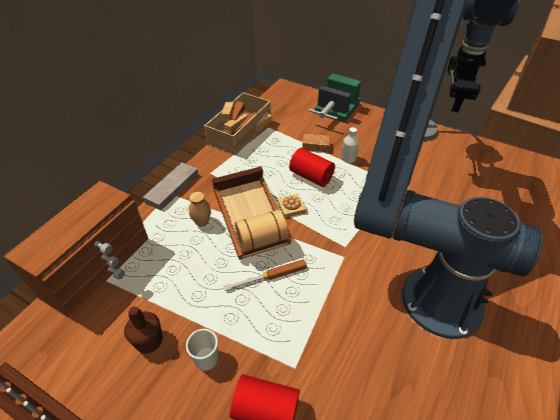

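The scene view shows the light-wood cylinder with dark lines at (296,213), on the ramp, which rises towards (250,265). Candidates are red cylinder (190,210), red cylinder (413,177) and light wood cylinder (296,213). I choose the light one. In the side view it is at (261,230) and the dark stop board at (238,180).

```bash
cat > h.py <<'E'
import cv2,numpy as np
def world(c):
    h,w=c["depth"].shape; u,v=np.meshgrid(np.arange(w),np.arange(h))
    p=cv2.undistortPoints(np.stack([u,v],-1).reshape(-1,1,2).astype(float),c["K"],c["D"]).reshape(h,w,2)
    d=c["depth"]; P=np.dstack([p*d[...,None],d]); T=c["camera_from_world"]
    W=(P-T[:3,3])@T[:3,:3]; W[d==0]=np.nan; return W
def cyl(Pts):
    from scipy.optimize import least_squares
    # horizontal axis: yaw a of uphill dir, s along, z
    def f(x): return np.hypot(Pts[:,0]*np.cos(x[0])+Pts[:,1]*np.sin(x[0])-x[1],Pts[:,2]-x[2])-.045
    m=Pts.mean(0); best=None
    for a in(-1,-.5,0,.5):
        r=least_squares(f,[a,m[0]*np.cos(a)+m[1]*np.sin(a),.076],loss="soft_l1",f_scale=.002)
        if best is None or r.cost<best.cost:best=r
    x=best.x; t=-Pts[:,0]*np.sin(x[0])+Pts[:,1]*np.cos(x[0])
    lo,hi=np.percentile(t,[.5,99.5]); tm=(lo+hi)/2; n=np.array([np.cos(x[0]),np.sin(x[0])]);l=np.array([-n[1],n[0]])
    return x,hi-lo,np.r_[n*x[1]+l*tm,x[2]],np.median(abs(f(x)))
E
python3 - <<'E'
from h import *
allp=[]
for n,(u,v),(su,sv) in(("scene",(296,213),(245,262)),("side",(261,230),(238,182))):
    c=np.load(n+"0.npz");W=world(c);print(n,W[v,u],"stop?",W[sv,su])
    C=W[v-2:v+3,u-2:u+3].reshape(-1,3).mean(0)
    m=(np.hypot(W[...,0]-C[0],W[...,1]-C[1])<.1)&(W[...,2]>.082)
    k,lab=cv2.connectedComponents(m.astype(np.uint8));m=lab==lab[v,u]
    P=W[m];print(len(P),cyl(P));allp.append(P)
    # stop board / things
    g=np.nan_to_num(c["color"].max(2)).astype(int)
x,L,C,e=cyl(np.vstack(allp));print("both",x,L,C,e)
yaw=x[0];n=np.array([np.cos(yaw),np.sin(yaw)]);l=np.array([-n[1],n[0]])
org=C[:2]+n*(.074*np.cos(.1745)+.045*np.sin(.1745));print("origin",org,"yaw deg",np.degrees(yaw))
for nme in("scene","side"):
    W=world(np.load(nme+"0.npz"));q=W[...,:2]-org;a=q@n;b=q@l;z=W[...,2]
    bed=(abs(a-.05)<.05)&(abs(b)<.05);print("bed res mm",np.nanmedian((z-.045-a*np.tan(.1745))[bed])*1e3)
    s=(abs(a-.125)<.05)&(abs(b)<.12)&(z>.095);print("stop a,b ranges",np.percentile(a[s],[2,98]),np.percentile(b[s],[2,98]),np.percentile(z[s],98))
    # gouge, obstacles near front
    for nm,am,zz in(("gouge",(-.3,-.155),(.008,.06)),("vase/ros",(-.1,.2),(.02,.2))):
        t=(a>am[0])&(a<am[1])&(abs(b)<.25)&(z>zz[0])&(z<zz[1])
        if nm!="gouge":t&=abs(b)>.09
        for sgn in(1,-1) if nm!="gouge" else (0,):
            tt=t&(b*sgn>=0)
            if tt.any():print(nm,sgn,"a",np.percentile(a[tt],[1,99]),"b",np.percentile(b[tt],[1,99]),"z",np.percentile(z[tt],99),tt.sum())
c=np.load("scene0.npz")["color"][150:310,180:400,::-1];cv2.imwrite("pics/crop.png",cv2.resize(c,None,fx=3.5,fy=3.5,interpolation=2))
E
```

```text
scene [0.53273078 0.08574415 0.11826642] stop? [ 0.70257518 -0.04416374  0.07427531]
1085 (array([-0.68053849,  0.34526609,  0.07640524]), np.float64(0.1309327066460289), array([0.51307765, 0.08505138, 0.07640524]), np.float64(0.0015574404978078923))
side [0.49986434 0.10679153 0.11029654] stop? [ 0.67729092 -0.04263945  0.08563305]
1288 (array([-0.67856717,  0.3489878 ,  0.07590246]), np.float64(0.1294453852623471), array([0.51722117, 0.08548145, 0.07590246]), np.float64(0.0011819052082575124))
both [-0.68079668  0.34698325  0.07574897] 0.131427484046452 [0.51564591 0.08533436 0.07574897] 0.001549269558137431
origin [0.57834696 0.03454777] yaw deg -39.00677640455634
bed res mm 0.6447835120891301
stop a,b ranges [0.12114795 0.14254929] [-0.07927551  0.07883582] 0.11962709015084412
gouge 0 a [-0.28447814 -0.17698448] b [-0.10346223  0.20049347] z 0.028671597795739915 409
vase/ros 1 a [0.0570019  0.19815457] b [0.11694342 0.24822068] z 0.11931136382943973 540
vase/ros -1 a [0.00101582 0.19821571] b [-0.24881618 -0.11150511] z 0.09261246880119507 845
bed res mm -0.4452584074186342
stop a,b ranges [0.12037796 0.14002925] [-0.07659318  0.07968051] 0.11803944943906416
gouge 0 a [-0.2025141 -0.1781655] b [-0.08923305  0.14412745] z 0.02736168084136183 572
vase/ros 1 a [0.04787292 0.19822618] b [0.11384439 0.24717161] z 0.11711512782621718 591
vase/ros -1 a [0.00117311 0.19657029] b [-0.24915061 -0.1090766 ] z 0.09144771450781072 809
```

View pics/crop.png

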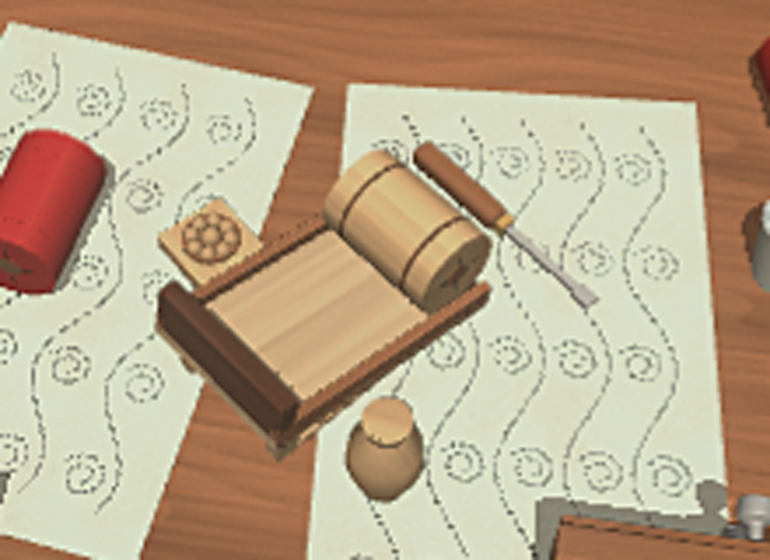

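The crop confirms the choice: a light wood cylinder with two dark lines lies across the ramp, with the gouge in front, the rosette to the left and the vase by the upper right. All sizes check: length 131 mm, axis height 76 mm, bed residual under 1 mm, stop top about 118 mm. I'll push with the fingers square to the bed, tool x pointing downhill.

```bash
cat >> h.py <<'E'
from scipy.spatial.transform import Rotation as Rn
A=np.radians(-39.0);S=np.radians(10)
n=np.array([np.cos(A),np.sin(A),0]);l=np.array([-n[1],n[0],0]);z=np.array([0,0,1.])
up=np.cos(S)*n+np.sin(S)*z; nor=-np.sin(S)*n+np.cos(S)*z
RT=np.stack([-up,l,-nor],1); BED=np.array([.5783,.0345,.045])
def tgt(s,h,b=0): return BED+up*s+nor*h+l*b   # mm->m by caller
def rel(o,P,R=RT):
    R0=Rn.from_quat(o["tool_rot"]).as_matrix()
    return np.round(R0.T@(P-o["position"])*1e3,1),np.round(np.degrees(Rn.from_matrix(R0.T@R).as_rotvec())/8,2)
E
python3 - <<'E'
from h import *;from rig import robot
o=robot.get_obs()
print(rel(o,np.array([.45,-.2,.29])),rel(o,tgt(-.150,.20)),tgt(-.15,.2),tgt(-.15,.097))
E
```

```text
(array([ 373.3, -303.5,    2.1]), array([ -1.36,  -0.73, -15.49])) (array([ 460.9, -641.8,   76.8]), array([ -1.36,  -0.73, -15.49])) [0.4365091  0.14932001 0.21591432] [0.45040895 0.13806413 0.11447913]
```

Call:
carry_out(
  rows=[
    [[34,-28,0,-0.09,-0.05,-1],[68,-55,0,-0.18,-0.1,-2],[102,-83,0,-0.26,-0.14,-3],[136,-110,0,-0.35,-0.19,-4],[170,-138,0,-0.44,-0.24,-5],[204,-166,0,-0.53,-0.28,-6],[238,-193,0,-0.61,-0.33,-7],[271,-221,0,-0.7,-0.38,-8],[305,-248,0,-0.79,-0.42,-9],[339,-276,0,-0.88,-0.47,-10],[373,-304,0,-0.97,-0.52,-11],[388,-340,0,-1.05,-0.57,-12],[400,-385,0,-1.14,-0.61,-13],[410,-430,0,-1.23,-0.66,-14],[420,-475,0,-1.32,-0.71,-15],[430,-520,0,-1.36,-0.73,-15.49],[440,-560,10,-1.36,-0.73,-15.49],[450,-600,20,-1.36,-0.73,-15.49],[461,-642,30,-1.36,-0.73,-15.49],[461,-642,30,-1.36,-0.73,-15.49]],
  ],
  fingers=0.7,
)

```text
time: 2.1
position: [0.4352, 0.1531, 0.261]
tool_rot: [0.329, 0.94, -0.03, 0.081]
ft_force: [-0.2, -0.1, -0.5]
grip_width: 0.0605
```

Run:
```python
from h import *;from rig import robot
o=robot.get_obs();print(o["time"],o["position"],o["q"],o["grip_width"],o["ft_force"])
print(rel(o,tgt(-.150,.20)),rel(o,tgt(-.15,.097)))
c=robot.camera("wrist");cv2.imwrite("pics/w1.png",c["color"][:,:,::-1])
W=world(c);q=W-BED;h=q@nor;s=q@up;b=q@l
m=(h>.06)&(h<.1)&(abs(b)<.1)&(abs(s+.07)<.06)
if m.sum()>200:print(m.sum(),cyl(W[m]),"h99",np.percentile(h[m],99),"b",np.percentile(b[m],[1,99]))
```

```text
2.1 [0.43519727 0.15306373 0.26101635] [ 0.1627738   0.33860413  1.91454292 -0.18458979  0.78172935 -0.61029443] 0.06054989113786989 [-0.1828551  -0.1211707  -0.45706975]
(array([ 4.5, -2. , 45. ]), array([-0.01, -0.01,  0.05])) (array([  4.3,  -1.9, 148. ]), array([-0.01, -0.01,  0.05]))
5964 (array([-0.67928875,  0.34814659,  0.07512699]), np.float64(0.12523619421160104), array([0.51325443, 0.08145853, 0.07512699]), np.float64(0.0004451960979804208)) h99 0.0885977136982725 b [-0.06495059  0.05516287]
```

View pics/w1.png

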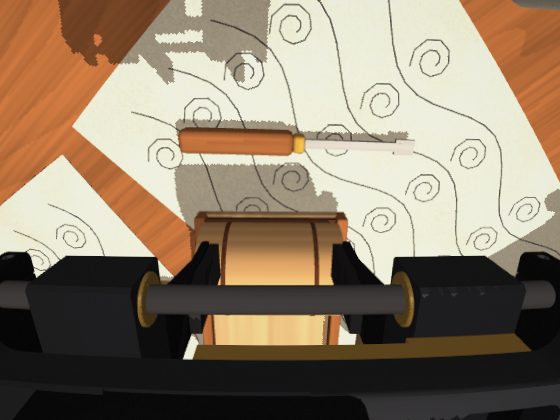

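The wrist view shows the cylinder at (270,260) centred between the fingers, with the gouge at (300,142) clear on the downhill side. The fit agrees with the first one to about 1 mm along the slope. Next I descend and make gentle contact.

Call:
carry_out(
  rows=[
    [[4,-2,30,0,0,0.05],[4,-2,60,0,0,0.05],[4,-2,90,0,0,0.05],[4,-2,120,0,0,0.05],[4,-2,140,0,0,0.05],[4,-2,148,0,0,0.05],[0,-2,148,0,0,0.05],[-4,-2,148,0,0,0.05],[-8,-2,148,0,0,0.05],[-12,-2,148,0,0,0.05],[-12,-2,148,0,0,0.05]],
  ],
)

```text
time: 3.25
position: [0.4654, 0.1234, 0.1196]
tool_rot: [0.336, 0.938, -0.029, 0.084]
ft_force: [-0.1, 0.6, 0.4]
grip_width: 0.0608
```

```bash
cat > st.py <<'E'
from h import *;from rig import robot
o=robot.get_obs();d=o["position"]-BED;f=o["ft_force"]
print(o["time"],"tool s,b,h mm",np.round([d@up*1e3,d@l*1e3,d@nor*1e3],1),"F up,l,nor",np.round([f@up,f@l,f@nor],1),"M",o["moment"].round(2),rel(o,o["position"])[1])
c=robot.camera("scene")
for k in("scene","side"):
    c=robot.camera(k);W=world(c);q=W-BED;h=q@nor;s=q@up;b=q@l
    s0=d@up
    m=(h>.06)&(h<.092)&(abs(b)<.07)&(s>s0+.012)&(s<min(s0+.11,.122))
    if k=="side":cv2.imwrite("pics/side_%04d.png"%(o["time"]*10),c["color"][:,:,::-1])
    if m.sum()>100:
        x,L,C,e=cyl(W[m]);print(k,m.sum(),"yaw",np.degrees(x[0]).round(1),"axis s",((C-BED)@up*1e3).round(1),"h",((C-BED)@nor*1e3).round(1),"L",L.round(3),"e",e.round(4))
E
python3 st.py
```

```text
3.25 tool s,b,h mm [-128.5   -2.    98.4] F up,l,nor [-0.4  0.5  0.4] M [0.21 0.02 0.02] [ 0.    0.02 -0.05]
scene 850 yaw -39.8 axis s -74.9 h 44.9 L 0.13 e 0.0015
side 200 yaw -36.9 axis s -72.6 h 44.4 L 0.057 e 0.0008
```

Call:
carry_out(
  rows=[
    [[-2,0,0,0,0,0],[-5,0,0,0,0,0],[-8,0,0,0,0,0],[-11,0,0,0,0,0],[-14,0,0,0,0,0],[-17,0,0,0,0,0],[-20,0,0,0,0,0],[-20,0,0,0,0,0]],
  ],
)

```text
time: 4.2
position: [0.4808, 0.1107, 0.1223]
tool_rot: [0.336, 0.938, -0.029, 0.083]
ft_force: [0.2, 0.1, -0.4]
grip_width: 0.0611
```

```bash
python3 st.py
```

```text
4.2 tool s,b,h mm [-108.4   -2.2   97.6] F up,l,nor [ 0.   0.2 -0.4] M [ 0.09 -0.04 -0.01] [-0.    0.02 -0.05]
scene 882 yaw -40.0 axis s -54.5 h 45.1 L 0.131 e 0.0013
side 183 yaw -36.2 axis s -52.6 h 44.8 L 0.054 e 0.0009
```

```bash
ls pics
```

```text
crop.png
scene0.png
side0.png
side_0032.png
side_0042.png
w1.png
```

View pics/side_0042.png

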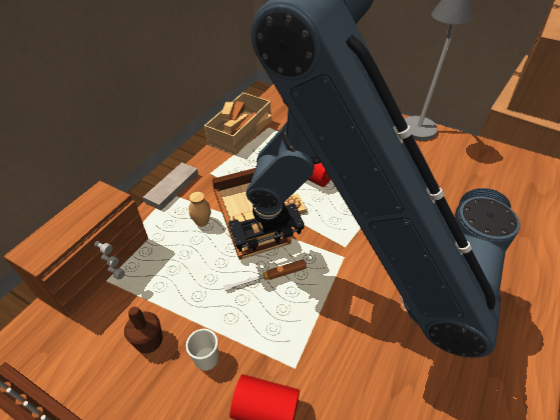

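The side view shows the gripper at (262,225) over the ramp's foot end and mostly hiding the cylinder, with the bystanders undisturbed. The fitted axis moved up 20 mm along with the fingers, so I continue.

Call:
carry_out(
  rows=[
    [[-3,0,0,0,0,0],[-7,0,0,0,0,0],[-11,0,0,0,0,0],[-15,0,0,0,0,0],[-19,0,0,0,0,0],[-23,0,0,0,0,0],[-27,0,0,0,0,0],[-31,0,0,0,0,0],[-35,0,0,0,0,0],[-39,0,0,0,0,0],[-43,0,0,0,0,0],[-47,0,0,0,0,0],[-51,0,0,0,0,0],[-55,0,0,0,0,0],[-59,0,0,0,0,0],[-63,0,0,0,0,0],[-67,0,0,0,0,0],[-71,0,0,0,0,0],[-75,0,0,0,0,0],[-78,0,0,0,0,0]],
  ],
)

```text
time: 6.35
position: [0.5396, 0.062, 0.1359]
tool_rot: [0.336, 0.938, -0.029, 0.083]
ft_force: [-2.0, 3.2, 0.4]
grip_width: 0.0611
```

```bash
python3 st.py
```

```text
6.35 tool s,b,h mm [-30.9  -3.   97.7] F up,l,nor [-3.4  1.2  1. ] M [0.31 0.15 0.08] [-0.01  0.01 -0.05]
scene 957 yaw -39.5 axis s 23.8 h 44.8 L 0.131 e 0.0014
side 145 yaw -37.9 axis s 25.9 h 44.7 L 0.084 e 0.0008
```

Call:
carry_out(
  rows=[
    [[-3,0,0,0,0,0],[-7,0,0,0,0,0],[-11,0,0,0,0,0],[-15,0,0,0,0,0],[-19,0,0,0,0,0],[-23,0,0,0,0,0],[-27,0,0,0,0,0],[-31,0,0,0,0,0],[-35,0,0,0,0,0],[-39,0,0,0,0,0],[-43,0,0,0,0,0],[-46,0,0,0,0,0],[-48,0,0,0,0,0],[-50,0,0,0,0,0],[-52,0,0,0,0,0],[-54,0,0,0,0,0],[-55,0,0,0,0,0],[-56,0,0,0,0,0]],
  ],
)

```text
time: 8.3
position: [0.5818, 0.0273, 0.1456]
tool_rot: [0.336, 0.938, -0.03, 0.083]
ft_force: [-1.7, 1.7, 1.8]
grip_width: 0.0605
```

```bash
python3 st.py
```

```text
8.3 tool s,b,h mm [24.6 -3.4 97.8] F up,l,nor [-2.1  0.3  2.2] M [0.37 0.16 0.1 ] [-0.01  0.01 -0.05]
scene 1006 yaw -39.8 axis s 78.8 h 44.8 L 0.131 e 0.0014
side 129 yaw -39.3 axis s 81.2 h 44.6 L 0.096 e 0.0009
```

Call:
carry_out(
  rows=[
    [[-1,0,0,0,0,0],[-2,0,0,0,0,0],[-3,0,0,0,0,0],[-4,0,0,0,0,0],[-5,0,0,0,0,0],[-5,0,0,0,0,0]],
  ],
)

```text
time: 9.05
position: [0.5858, 0.0241, 0.1465]
tool_rot: [0.336, 0.938, -0.03, 0.083]
ft_force: [-1.9, 1.9, 0.6]
grip_width: 0.061
```

```bash
python3 st.py
```

```text
9.05 tool s,b,h mm [29.8 -3.4 97.8] F up,l,nor [-2.5  0.3  1. ] M [0.33 0.13 0.05] [-0.01  0.01 -0.05]
scene 934 yaw -39.3 axis s 83.3 h 44.8 L 0.131 e 0.0014
side 125 yaw -39.7 axis s 86.6 h 44.3 L 0.097 e 0.001
```

Call:
carry_out(
  rows=[
    [[-0.5,0,0,0,0,0],[-1,0,0,0,0,0],[-1.5,0,0,0,0,0],[-2,0,0,0,0,0],[-2,0,0,0,0,0]],
  ],
)

```text
time: 9.7
position: [0.586, 0.0237, 0.1465]
tool_rot: [0.336, 0.938, -0.03, 0.081]
ft_force: [-2.9, 5.0, 2.5]
grip_width: 0.0611
```

```bash
python3 st.py
```

```text
9.7 tool s,b,h mm [30.2 -3.5 97.8] F up,l,nor [-4.9  2.1  3.4] M [0.86 0.45 0.28] [-0.01 -0.01 -0.04]
scene 919 yaw -39.7 axis s 83.3 h 44.8 L 0.13 e 0.0014
side 128 yaw -38.7 axis s 86.7 h 44.2 L 0.093 e 0.001
```

Advance has stalled (2 mm commanded, 0.4 mm moved) and the force is rising, so it is in contact with the stop. A little more preload.

Call:
carry_out(
  rows=[
    [[-0.5,0,0,0,0,0],[-1,0,0,0,0,0],[-1.5,0,0,0,0,0],[-2,0,0,0,0,0],[-2,0,0,0,0,0],[-2,0,0,0,0,0]],
  ],
)

```text
time: 10.45
position: [0.5861, 0.0233, 0.1465]
tool_rot: [0.335, 0.938, -0.03, 0.08]
ft_force: [-6.2, 8.6, 3.8]
grip_width: 0.061
```

```bash
python3 st.py
python3 - <<'E'
from rig import robot;import cv2
c=robot.camera("scene")["color"][150:310,180:400,::-1];cv2.imwrite("pics/end.png",cv2.resize(c,None,fx=3.5,fy=3.5))
E
```

```text
10.45 tool s,b,h mm [30.5 -3.7 97.7] F up,l,nor [-9.4  2.8  5.5] M [1.37 0.69 0.41] [-0.02 -0.03 -0.04]
scene 925 yaw -39.6 axis s 83.9 h 45.0 L 0.131 e 0.0014
side 122 yaw -38.4 axis s 86.2 h 44.6 L 0.093 e 0.0009
```

View pics/end.png

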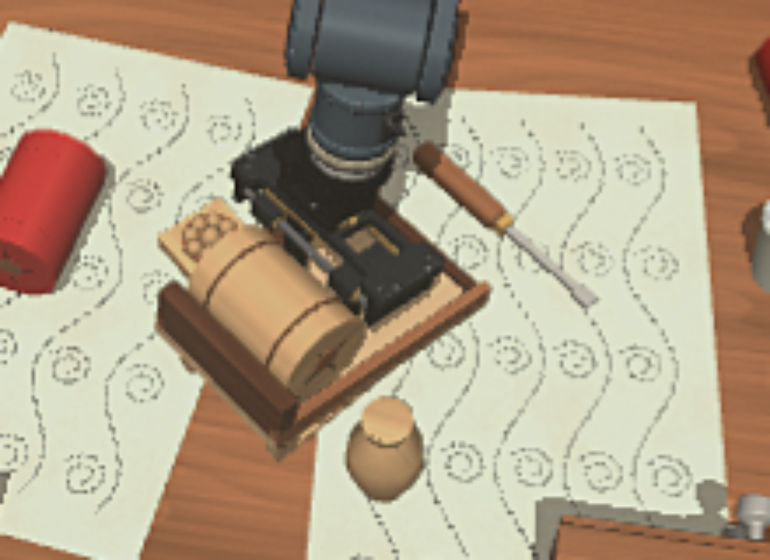

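The picture shows the cylinder at (275,310) parallel to and against the dark stop board. The fingers are behind it, and the gouge, vase and rosette have not moved. I'm handing in.

```bash
python3 -c "
from rig import robot
print(robot.hand_in()); o=robot.get_obs(); print(o['time'],o['position'],o['ft_force'])"
```

```text
the job is handed in; nothing more can be done
None
the job is handed in; nothing more can be done
```

I pushed the light wooden cylinder about 160 mm up the ramp from its downhill side, with the fingers square to the bed. I handed the job in at about 10.5 s, well under the 32 s limit, with the fingers still pressing it against the stop board.

**Position:** in the last check the cylinder's axis was 84 mm (scene camera) and 86 mm (side camera) up the slope, against the 85 mm it should be.

**Contact:** the last 4 mm of commanded push moved the tool only about 0.7 mm. The push rose from 2.5 N to about 9 N, so it bears on the stop.

**Alignment:** the cylinder was parallel to the stop to within about 1°. The side camera saw only part of it, so its readings are the weaker ones.

**Bystanders:** the gouge, vase and rosette had not visibly moved in the last picture. That picture did not cover the pencil pot, glue, mallet and sanding block, but the arm never worked near them.

**Disagreements:** early in the push the force read almost zero, although the fitted axis showed the cylinder moving with the fingers. The measured tool position was also up to about 10 mm further up the slope than I had worked out during the approach. I watched position and force from then on rather than relying on the commanded numbers. There was no force reading after hand-in.

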